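Close and reset the jam counter

ROBOT

A 7-joint arm with a two-finger parallel gripper is mounted at the origin on the work surface. World frame = base frame: x ahead of the robot, y to its left, z up, the work surface at z = 0. Lengths are in m, angles in rad, forces in N, time in s.
With the tool pointing down it reaches from about 0.425 to 0.875 m from the base axis. Payload 8.4 kg.
Tool frame: the origin (TCP) lies on the centre line of the jaws, within the pads' length; the fingertips stand 8 mm ahead of it and the grasp point (between the pads) lies 11 mm behind it; z points along the fingers, y is the line along which they close (so a half turn about z gives the same grasp; the last joint's range is limited). The gripper opens to 87 mm and grips with 3 to 60 N. Pads are 19 mm wide; open, the fingers measure 117 mm over their backs; the gripper's body (75 mm by 190 mm) begins 51 mm behind the grasp point.
Start: joints at [1.114, 0.333, 0.04, 1.465, -0.013, 1.343, -0.059], TCP at [0.228, -0.609, 0.231] pointing down, gripper open.
Joint ranges: [-2.58, 2.58], [-0.38, 2.09], [-1.3, 1.39], [0.25, 2.4], [-1.5, 4.64], [0.08, 2.09], [-2.65, 2.65]. Speed limits (rad/s): [2.22, 2.22, 2.79, 2.79, 3.14, 3.14, 3.14].

INTERFACE

Orientations are given as a rotation vector (axis times angle).
In Python, from workcell import env gives the robot as it stands. Calls block until the motion is done:
- env.movep(position, orientation): joint-space move of the TCP to a pose.
- env.line_to(position, orientation=None, v=0.15, guard=None): straight line of the TCP; orientation=None keeps the orientation; v is the mean speed in m/s. With guard (N) it stops when the force on the tool has changed by that much, and returns True; else False.
- env.movej(angles): joint-space move.
- env.command_gripper(opening, effort=None): finger opening in m; effort is the grip in N (None keeps the last); returns when the fingers have stopped.
- env.sleep(seconds).
- env.ik(position, orientation): joint angles nearest the present ones, or None.
- env.get_obs(): the state.
- env.read_camera(name): name is "scene" or "side" or "wrist"; returns a dict with "img" (420x560x3 uint8, red, green, blue), "K" (3x3 intrinsics, pixels), "extrinsics" (4x4, takes a point from camera to world coordinates). Camera axes: x right, y down, z forward; pixel columns grow to the right and rows downward; lengths in m; the calibration is good to about 2 mm. The wrist camera is an equidistant fisheye: a pixel r from the principal point sees the ray r / f radians off the axis. A picture is of the moment at which its call begins. There is no depth.
A pose or a line that the arm cannot do raises env.Unreachable and nothing moves.
- env.finish_job(): hands the job in; it is judged then, once.
The state is a dict: "time": time; "qpos": joint angles; "qvel": joint speeds; "effort": joint torques, N m; "position": TCP position; "tcp_rot": TCP orientation; "wrist_force": force on the tool from outside, world axes, zero at the start; "moment": the same for the moment, N m; "finger_gap": finger opening in m; "grasp_force": force on a finger pad.
Only numpy, scipy, OpenCV 4.12 (cv2) and the standard library are available. Lean on these libraries where they do the work, as an engineer would, in place of code of your own. Each camera call takes 0.05 s, during which the arm holds its last target. There are 200 camera calls.

TASK

Get the jam counter ready for the next guests. First press the hinged lid of every white jam pot fully shut, before you carry anything. Then stand all the pots upright on the narrow raised wooden shelf, centred on its depth so that none overhangs, and swap the two big jars over so that the red jar stands in the middle of the red coaster and the amber jar in the middle of the yellow one; tip nothing over, leave the other things on the table where they are, and let go of everything.

Things in the scene. Friction and masses are not known exactly. Their poses are not given: they have to be found in the camera images.
- pot1: jam pot, may be absent: upright white ceramic cylinder with a thin blue band, 50 mm diameter, 75 mm high with its lid shut, 0.28 kg; origin at the centre of its underside, z up along its axis. A brass hinge sits on its rim on the pot's own -x side, 24.5 mm from the axis and 72 mm above the origin, hinge axis parallel to the pot's y
- lid1 (a joint): hinged wooden lid of pot1, a disc 49 mm in diameter and 6 mm thick: rad, 0 = shut flat on the pot (top face at 75 mm), grows as the free edge swings up from the pot's +x side over the hinge, 1.6 at most; it starts open at 0.8 to 1.35, leaning over the pot, and a little friction holds it where it is left; it is shut by pushing it from behind the hinge towards the pot's +x and then down
- pot2: jam pot, may be absent: upright white ceramic cylinder with a thin blue band, 50 mm diameter, 75 mm high with its lid shut, 0.28 kg; origin at the centre of its underside, z up along its axis. A brass hinge sits on its rim on the pot's own -x side, 24.5 mm from the axis and 72 mm above the origin, hinge axis parallel to the pot's y
- lid2 (a joint): hinged wooden lid of pot2, a disc 49 mm in diameter and 6 mm thick: rad, 0 = shut flat on the pot (top face at 75 mm), grows as the free edge swings up from the pot's +x side over the hinge, 1.6 at most; it starts open at 0.8 to 1.35, leaning over the pot, and a little friction holds it where it is left; it is shut by pushing it from behind the hinge towards the pot's +x and then down
- pot3: jam pot, may be absent: upright white ceramic cylinder with a thin blue band, 50 mm diameter, 75 mm high with its lid shut, 0.28 kg; origin at the centre of its underside, z up along its axis. A brass hinge sits on its rim on the pot's own -x side, 24.5 mm from the axis and 72 mm above the origin, hinge axis parallel to the pot's y
- lid3 (a joint): hinged wooden lid of pot3, a disc 49 mm in diameter and 6 mm thick: rad, 0 = shut flat on the pot (top face at 75 mm), grows as the free edge swings up from the pot's +x side over the hinge, 1.6 at most; it starts open at 0.8 to 1.35, leaning over the pot, and a little friction holds it where it is left; it is shut by pushing it from behind the hinge towards the pot's +x and then down
- pot4: jam pot, may be absent: upright white ceramic cylinder with a thin blue band, 50 mm diameter, 75 mm high with its lid shut, 0.28 kg; origin at the centre of its underside, z up along its axis. A brass hinge sits on its rim on the pot's own -x side, 24.5 mm from the axis and 72 mm above the origin, hinge axis parallel to the pot's y
- lid4 (a joint): hinged wooden lid of pot4, a disc 49 mm in diameter and 6 mm thick: rad, 0 = shut flat on the pot (top face at 75 mm), grows as the free edge swings up from the pot's +x side over the hinge, 1.6 at most; it starts open at 0.8 to 1.35, leaning over the pot, and a little friction holds it where it is left; it is shut by pushing it from behind the hinge towards the pot's +x and then down
- jar_red: big squat red jam jar with a white screw cap and a paper band: body 64 mm diameter up to 48 mm, cap 56 mm diameter up to 66 mm, 0.35 kg, heavy foot; origin at the centre of its underside, z up
- jar_amber: big squat amber honey jar with a black screw cap and a paper band: body 64 mm diameter up to 48 mm, cap 56 mm diameter up to 66 mm, 0.35 kg, heavy foot; origin at the centre of its underside, z up
- coaster_red: flat round red coaster fixed to the table, 84 mm diameter, 3 mm thick; origin at the centre of its underside
- coaster_yellow: flat round yellow coaster fixed to the table, 84 mm diameter, 3 mm thick; origin at the centre of its underside
- riser: narrow raised wooden shelf fixed to the table at the back: a plank 64 mm deep (its x), 400 mm long (its y), top face 70 mm above the table, on two legs; origin on the table under its centre. Empty at the start
- spoon: bystander: spoon with wooden handle, 160 mm long, lying in front of the raised shelf, about 20 mm high; origin under its middle, x along it
- cellar: bystander: small terracotta salt bowl, 64 mm diameter, 40 mm high; origin under its centre
- butter: bystander: blue butter dish 90 x 130 mm with a block of butter, 47 mm high; origin under its centre
- knife: bystander: bread knife with dark wooden handle, 290 mm long along its x, 18 mm high; origin under its middle
- eggcup: bystander: blue cup, 52 mm diameter, 60 mm high; origin under its centre
Not all that is in view belongs to the job. What is shaped like the pot4 but purple or turquoise is not meant.

How it is judged:
On the way:
1. the lid of every pot present is shut (under 0.1 rad) while all pots and both jars are still where they stood (within 7 cm) (value of joint each of lid1, lid2, lid3, lid4 below 0.1 rad and distance of each of pot1, pot2, pot3, pot4, jar_red, jar_amber from where it was at the start of the episode below 0.07 m), for 0.2 s.
At the end, for the whole second after the job is handed in: Every pot stands upright and still on the raised shelf, within 12 mm of the middle of its depth and 185 mm of the middle of its length, lid under 0.1 rad; the red jar stands on the red and the amber jar on the yellow coaster, within 16 mm of its centre; tilts under 0.1 rad; all released (value of joint each of lid1, lid2, lid3, lid4 below 0.1 rad and x of pot1 in the frame of riser between -0.012 and 0.012 m and y of pot1 in the frame of riser between -0.185 and 0.185 m and z of pot1 in the frame of riser between 0.066 and 0.075 m and angle between each of pot1, pot2, pot3, pot4, jar_red, jar_amber's own z axis and vertical below 0.1 rad and linear speed of each of pot1, pot2, pot3, pot4, jar_red, jar_amber below 0.02 m/s and x of pot2 in the frame of riser between -0.012 and 0.012 m and y of pot2 in the frame of riser between -0.185 and 0.185 m and z of pot2 in the frame of riser between 0.066 and 0.075 m and x of pot3 in the frame of riser between -0.012 and 0.012 m and y of pot3 in the frame of riser between -0.185 and 0.185 m and z of pot3 in the frame of riser between 0.066 and 0.075 m and x of pot4 in the frame of riser between -0.012 and 0.012 m and y of pot4 in the frame of riser between -0.185 and 0.185 m and z of pot4 in the frame of riser between 0.066 and 0.075 m and horizontal distance between jar_red and coaster_red below 0.016 m and z of jar_red in the frame of coaster_red below 0.009 m and horizontal distance between jar_amber and coaster_yellow below 0.016 m and z of jar_amber in the frame of coaster_yellow below 0.009 m); the robot touches nothing.
It fails at once if a bystander (spoon, salt cellar, butter dish, knife or egg cup) is pushed more than 5 cm from its place (distance of any of spoon, cellar, butter, knife, eggcup from where it was at the start of the episode above 0.05 m).
It fails at once if a jar or pot is tipped over (more than 45 degrees) (angle between any of pot1, pot2, pot3, pot4, jar_red, jar_amber's own z axis and vertical above 0.785 rad).
Of pot1, pot2, pot3, pot4 only 2 to 4 are there at a start; the rules pass over those that are not, and their reading is None.
At some moment in a run one of jar_red, jar_amber may be knocked a few centimetres aside while the robot is not near it.
It also fails if it takes over 210 s, if anything falls off the work surface, if the arm or the gripper's body presses on something with over 40 N, if the wrist force passes 120 N, or if a joint passes its speed limit or range.

## Working session

There is one attempt and no reset: what is moved stays moved. The work goes in short steps, each a Python script; the robot and the scene stay as the last script left them, time stands still between calls to the robot, and variables do not carry over. Pictures are saved under pics/ and viewed, at most 14 in all, crops included, and the job is handed in when it is done.

```bash
mkdir -p pics; python3 - <<'E'
from workcell import env
import cv2
for n in ["scene","side"]:
    c=env.read_camera(n); cv2.imwrite(f"pics/{n}0.png",cv2.resize(c["img"][:,:,::-1],(800,600),interpolation=cv2.INTER_CUBIC)); print(n,c["K"].round(1).tolist(),c["extrinsics"].round(3).tolist())
o=env.get_obs(); print(o["time"],o["tcp_rot"])
E
```

```text
scene [[527.8, 0.0, 283.0], [0.0, 527.8, 212.3], [0.0, 0.0, 1.0]] [[0.691, 0.613, -0.384, 1.099], [0.723, -0.579, 0.377, -0.608], [0.01, -0.538, -0.843, 1.49], [0.0, 0.0, 0.0, 1.0]]
side [[406.4, 0.0, 288.3], [0.0, 406.4, 208.7], [0.0, 0.0, 1.0]] [[-0.977, -0.153, 0.146, 0.335], [-0.212, 0.696, -0.686, 0.733], [0.003, -0.702, -0.712, 0.856], [0.0, 0.0, 0.0, 1.0]]
0.1 [-3.09004233e+00 -5.58814430e-01  6.05910827e-04]
```

View pics/scene0.png

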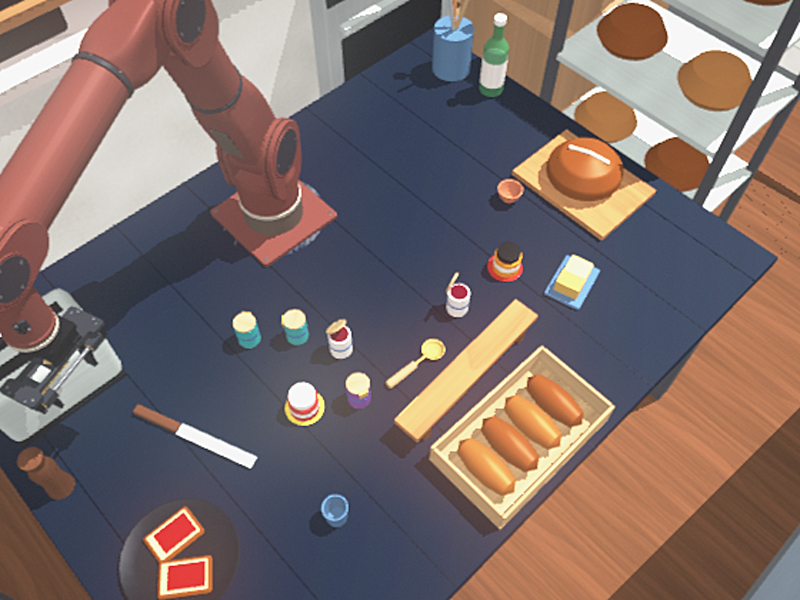

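View pics/side0.png

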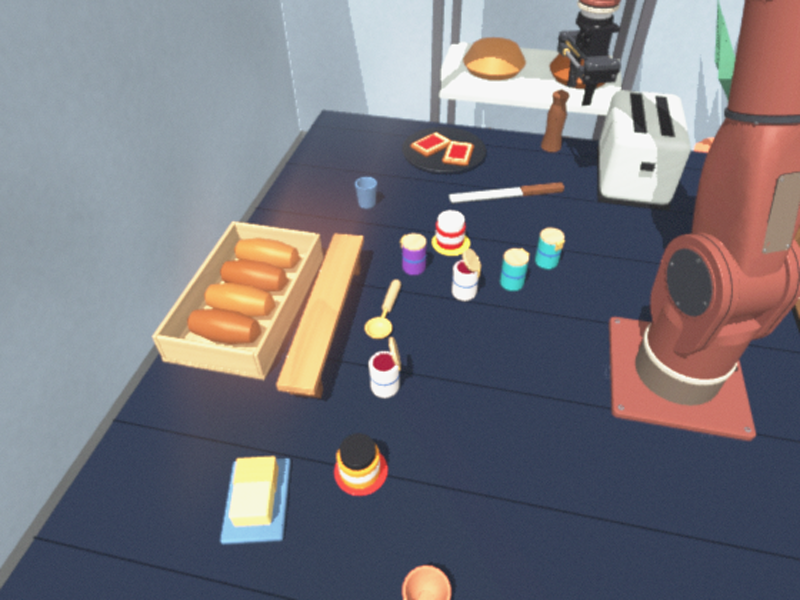

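The scene shows two white pots, at about (458,298) and (340,340), both with their lids open. The amber jar is on the red coaster at (507,260) and the red jar is on the yellow one at (305,402). The shelf runs from (526,308) to (408,430), and there are three decoys, two turquoise and one purple. The side view agrees: pots at (465,280) and (385,373).

```bash
cat > h.py <<'E'
from workcell import env
import cv2, numpy as np
S=560/800
def cam(n):
    c=env.read_camera(n); c["hsv"]=cv2.cvtColor(c["img"],cv2.COLOR_RGB2HSV); return c
def rays(c,uv):
    uv=np.atleast_2d(np.asarray(uv,float)); K=c["K"]
    d=np.c_[(uv[:,0]-K[0,2])/K[0,0],(uv[:,1]-K[1,2])/K[1,1],np.ones(len(uv))]
    return d@c["extrinsics"][:3,:3].T
def wrays(c,uv):   # fisheye
    uv=np.atleast_2d(np.asarray(uv,float)); K=c["K"]
    p=np.c_[(uv[:,0]-K[0,2])/K[0,0],(uv[:,1]-K[1,2])/K[1,1]]; t=np.linalg.norm(p,axis=1,keepdims=True)
    d=np.c_[p/np.maximum(t,1e-9)*np.sin(t),np.cos(t)]
    return d@c["extrinsics"][:3,:3].T
def onplane(c,uv,z,f=rays):
    d=f(c,uv); o=c["extrinsics"][:3,3]; return (o+d*((z-o[2])/d[:,2])[:,None])[:,:2]
def blob(mask,seed=None,r=30,close=5):
    m=mask.astype(np.uint8)*255
    if close: m=cv2.morphologyEx(m,cv2.MORPH_CLOSE,np.ones((close,close)))
    if seed is not None:
        w=np.zeros_like(m); cv2.circle(w,tuple(int(s) for s in seed),r,255,-1); m&=w
    n,l,st,ce=cv2.connectedComponentsWithStats(m)
    if n<2: return None
    return l==1+np.argmax(st[1:,4])
def bearing(c,m):
    v,u=np.nonzero(m); d=rays(c,np.c_[u,v]); a=np.arctan2(d[:,1],d[:,0])
    a0=np.median(a); e=(a-a0+np.pi)%(2*np.pi)-np.pi
    return a0+(e.min()+e.max())/2, e.max()-e.min()
def axis(cs,ms):
    A=[];b=[];
    for c,m in zip(cs,ms):
        t,_=bearing(c,m); n=np.array([-np.sin(t),np.cos(t)]); A.append(n); b.append(n@c["extrinsics"][:2,3])
    return np.linalg.solve(A,b)
def H(c,h0,h1,s0,v0,s1=255,v1=255):
    h,s,v=np.moveaxis(c["hsv"].astype(int),2,0)
    hh=(h>=h0)&(h<=h1) if h0<=h1 else (h>=h0)|(h<=h1)
    return hh&(s>=s0)&(v>=v0)&(s<=s1)&(v<=v1)
def white(c): return H(c,0,179,0,140,60)
E
python3 - <<'E'
from h import *
a,b=cam("scene"),cam("side")
for nm,s1,s2 in [("potA",(458,300),(385,378)),("potB",(340,343),(465,282))]:
    ms=[blob(white(c)|H(c,105,130,30,120),np.array(s)*S,24) for c,s in((a,s1),(b,s2))]
    print(nm,axis((a,b),ms),[m.sum() for m in ms],[bearing(c,m)[1] for c,m in zip((a,b),ms)])
for nm,s1,s2,h in [("amber on redcoaster",(507,262),(360,465),(172,6)),("red on yellowcoaster",(305,402),(451,235),(23,32))]:
    for c,s in((a,s1),(b,s2)):
        m=blob(H(c,*h,120,100),np.array(s)*S,35,0); 
        if m is None: print(nm,None);continue
        v,u=np.nonzero(m); P=onplane(c,np.c_[u,v],0.003).astype(np.float32)
        (x,y),r=cv2.minEnclosingCircle(P); print(nm,"coaster",x,y,r,m.sum())
# riser
for c,s in((a,(466,370)),(b,(325,315))):
    m=blob(H(c,8,28,60,150),np.array(s)*S,95,3); print(m.sum(),c["hsv"][int(s[1]*S),int(s[0]*S)])
    v,u=np.nonzero(m); P=onplane(c,np.c_[u,v],0.07).astype(np.float32); print(cv2.minAreaRect(P))
for nm,s1,s2 in [("am",(507,270),(358,470)),("re",(303,407),(451,237)),("turq1",(246,330),(549,248)),("turq2",(294,328),(514,270)),("purp",(358,390),(413,254))]:
    pts=[]
    for c,s in((a,s1),(b,s2)): print(nm,onplane(c,np.array(s)*S,0.03),end=" ")
    print()
for p in [(145,410),(255,462),(430,348),(388,384),(336,510),(572,280),(510,190)]: print(p,onplane(a,np.array(p)*S,0.01).round(3))
for nm,c in(("a",a),("b",b)): cv2.imwrite(f"pics/raw_{nm}.png",c["img"][:,:,::-1])
E
```

```text
potA [0.50941657 0.1450562 ] [np.int64(251), np.int64(446)] [np.float64(0.05506547464811362), np.float64(0.08441380024814027)]
potB [ 0.40961333 -0.12899491] [np.int64(253), np.int64(367)] [np.float64(0.06210935567179554), np.float64(0.060389586531720774)]
amber on redcoaster coaster 0.5116580724716187 0.3059501051902771 0.04318200424313545 124
amber on redcoaster coaster 0.5090789198875427 0.30441880226135254 0.04339157044887543 297
red on yellowcoaster coaster 0.46433374285697937 -0.28103968501091003 0.04283585399389267 124
red on yellowcoaster coaster 0.46265602111816406 -0.28235548734664917 0.04426681995391846 110
7361 [ 22 105 247]
((0.8348595499992371, -0.009110137820243835), (0.3612777590751648, 0.20885270833969116), 89.95844268798828)
10356 [ 21 111 246]
((0.7734644412994385, 0.028050795197486877), (0.30728888511657715, 0.42200854420661926), 3.9449400901794434)
am [[0.53378547 0.28677396]] am [[0.50675333 0.31942707]] 
re [[ 0.47552165 -0.28908178]] re [[ 0.45964166 -0.2686399 ]] 
turq1 [[ 0.24243734 -0.261606  ]] turq1 [[ 0.2441847 -0.2776356]] 
turq2 [[ 0.31212137 -0.18024039]] turq2 [[ 0.31250581 -0.19001098]] 
purp [[ 0.52563472 -0.17850314]] purp [[ 0.53027373 -0.19418499]] 
(145, 410) [[ 0.242 -0.533]]
(255, 462) [[ 0.494 -0.434]]
(430, 348) [[0.551 0.014]]
(388, 384) [[ 0.552 -0.116]]
(336, 510) [[ 0.684 -0.379]]
(572, 280) [[0.652 0.39 ]]
(510, 190) [[0.362 0.492]]
```

```bash
python3 - <<'E'
from h import *
a,b=cam("scene"),cam("side")
for c,poly in((a,[(505,310),(520,290),(550,318),(418,450),(385,424)]),(b,[(325,228),(372,236),(327,398),(270,392)])):
    w=np.zeros((420,560),np.uint8); cv2.fillPoly(w,[np.int32(np.array(poly)*S)],1)
    for vt in (150,200,225):
        m=blob(H(c,8,28,60,vt)&(w>0),None,0,3)
        v,u=np.nonzero(m); P=onplane(c,np.c_[u,v],0.07).astype(np.float32); print(vt,m.sum(),np.array(sum([list(np.atleast_1d(x)) for x in cv2.minAreaRect(P)],[])).round(4))
env.movep([0.50,0.02,0.40],[-np.pi,0,0]); 
c=cam("wrist"); np.save("w0.npy",c,allow_pickle=True); print(c["K"],c["extrinsics"].round(3), env.get_obs()["qpos"].round(2))
cv2.imwrite("pics/w0.png",cv2.resize(c["img"][:,:,::-1],(800,600)))
E
```

```text
150 2679 [0.66   0.0185 0.0694 0.4044 3.4924]
200 2545 [0.6592 0.0199 0.0656 0.4008 3.7132]
225 2487 [0.659  0.0199 0.065  0.3993 3.8513]
150 3201 [0.6624 0.0239 0.0899 0.4152 4.8516]
200 2728 [0.6558 0.0224 0.0662 0.411  4.0847]
225 2650 [0.6558 0.0228 0.0653 0.4096 4.2211]
[[325.1922621    0.         281.09628091]
 [  0.         325.1922621  212.28220606]
 [  0.           0.           1.        ]] [[-0.001 -0.956 -0.294  0.581]
 [-1.     0.001 -0.     0.019]
 [ 0.001  0.294 -0.956  0.554]
 [ 0.     0.     0.     1.   ]] [ 0.55  0.03 -0.69  1.49  0.02  1.63 -1.71]
```

View pics/w0.png

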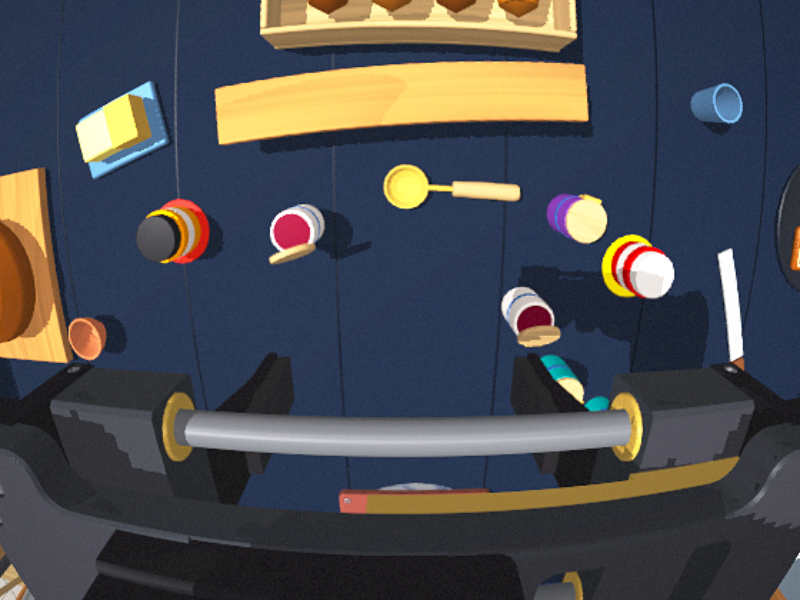

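The wrist view shows pot A at (297,230) and pot B at (527,312). Both lids lean on the robot side, with their lower edges at (293,253) and (538,335), so each hinge faces the robot and I push them shut away from it. Next I measure the hinge yaw.

```bash
python3 - <<'E'
from h import *
w=np.load("w0.npy",allow_pickle=True).item(); a,b=cam("scene"),cam("side")
P0={"A":(0.509,0.145),"B":(0.410,-0.129)}
seeds={"A":((455,280),(395,352),(293,253)),"B":((337,327),(471,262),(538,336))}
for k in "AB":
    L=[];M=[]
    for c,s,f in zip((a,b,w),seeds[k],(rays,rays,wrays)):
        m=blob(H(c,8,27,50,110),np.array(s)*S,17,0); M.append(m)
        if m is None: print("none");continue
        v,u=np.nonzero(m); (cx,cy),ax,an=cv2.minAreaRect(np.float32(np.c_[u,v])); d=f(c,[cx,cy])[0]; d/=np.linalg.norm(d); L.append((c["extrinsics"][:3,3],d)); print(k,m.sum(),(cx/S,cy/S),ax,an)
    A=sum(np.eye(3)-np.outer(d,d) for o,d in L); r=sum((np.eye(3)-np.outer(d,d))@o for o,d in L); p=np.linalg.solve(A,r)
    print(k,"lid centre",p.round(4),"res",[np.linalg.norm((np.eye(3)-np.outer(d,d))@(p-o)).round(4) for o,d in L], "yaw", np.arctan2(*(np.array(P0[k])-p[:2])[::-1]))
    v,u=np.nonzero(M[2]); Q=onplane(w,np.c_[u,v],p[2],wrays).astype(np.float32); print("wrist chord",cv2.minAreaRect(Q))
for n,c in(("a",a),("b",b)):
  s=seeds
img=[]
for c,i in((a,0),(b,1)):
    for k in "AB":
        x,y=(np.array(seeds[k][i])*S).astype(int); img.append(cv2.resize(c["img"][y-25:y+40,x-32:x+33,::-1],(300,300),interpolation=cv2.INTER_CUBIC))
cv2.imwrite("pics/crops.png",np.vstack([np.hstack(img[:2]),np.hstack(img[2:])]))
E
```

```text
A 37 (451.12827845982144, 282.693350655692) (2.7134954929351807, 16.121356964111328) 28.610462188720703
A 95 (394.07562255859375, 353.44541277204246) (24.01102638244629, 5.335783958435059) 75.96376037597656
A 200 (292.07144601004467, 252.6428658621652) (8.22192096710205, 32.57146072387695) 71.56504821777344
A lid centre [0.4939 0.1318 0.0918] res [np.float64(0.0011), np.float64(0.0008), np.float64(0.0005)] yaw 0.7157719116195682
wrist chord ((0.49328094720840454, 0.13243578374385834), (0.012250831350684166, 0.05021614953875542), 16.732942581176758)
B 84 (335.1429094587054, 326.0000392368862) (6.260990142822266, 15.205260276794434) 63.43495178222656
B 248 (469.237540108817, 255.64357212611608) (27.42345428466797, 17.23435401916504) 37.30394744873047
B 360 (537.8571428571429, 335.7142857142857) (14.0, 29.0) 90.0
B lid centre [ 0.4046 -0.1314  0.0996] res [np.float64(0.0022), np.float64(0.0025), np.float64(0.0035)] yaw 0.4214164487620913
wrist chord ((0.403990238904953, -0.12833380699157715), (0.04779304191470146, 0.023212704807519913), 89.32524871826172)
```

View pics/crops.png

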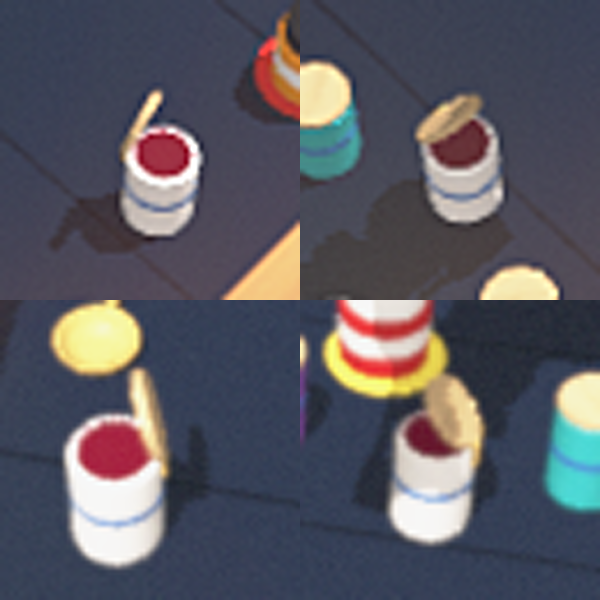

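The crops show both hinges on the robot side. Pot A's lid is edge-on in the scene view, which gives a yaw of about 0.3. Pot B's lid gives about -0.15. Next I check the reach for the pushes.

```bash
cat >> h.py <<'E'
from scipy.spatial.transform import Rotation as Ro
def ori(yaw,p=0,flip=0):
    """tool y = horizontal normal to heading yaw; fingers down, leaning back by p along heading"""
    f=np.array([np.cos(yaw),np.sin(yaw),0]); z=-np.sin(p)*f-np.cos(p)*np.array([0,0,1]); y=np.array([-f[1],f[0],0])*(-1 if flip else 1)
    return Ro.from_matrix(np.c_[np.cross(y,z),y,z]).as_rotvec()
def tcp(pot,yaw,x,z,p):
    """TCP so the fingertip is at pot-frame (x,z)"""
    f=np.array([np.cos(yaw),np.sin(yaw),0]); zt=-np.sin(p)*f-np.cos(p)*np.array([0,0,1])
    return np.array([*pot,z])+f*x-0.008*zt
E
python3 - <<'E'
from h import *
W=[(-.047,.16),(-.047,.105),(-.01,.105),(.005,.095),(.012,.072)]
for n,P,y in(("A",(.509,.145),.3),("B",(.410,-.129),-.15)):
  for fl in(0,1):
    for p in(0,.2,.35,.5):
      print(n,fl,p,[None if (q:=env.ik(tcp(P,y,x,z,p),ori(y,p,fl))) is None else q[[0,6]].round(1).tolist() for x,z in W])
E
```

```text
A 0 0 [[0.7, 1.4], [0.6, 1.3], [0.6, 1.2], [0.6, 1.2], [0.5, 1.1]]
A 0 0.2 [[0.5, 1.2], [0.5, 1.2], [0.5, 1.1], [0.5, 1.1], [0.5, 1.1]]
A 0 0.35 [[0.5, 1.2], [0.5, 1.1], [0.4, 1.1], [0.4, 1.1], [0.4, 1.1]]
A 0 0.5 [[0.4, 1.1], [0.4, 1.1], [0.4, 1.1], [0.3, 1.1], [0.3, 1.1]]
A 1 0 [[0.4, -1.7], [0.4, -1.8], [0.4, -1.8], [0.4, -1.8], [0.4, -1.9]]
A 1 0.2 [[0.4, -1.8], [0.3, -1.8], [0.3, -1.9], [0.3, -1.9], [0.3, -1.9]]
A 1 0.35 [[0.3, -1.9], [0.3, -1.9], [0.2, -1.9], [0.2, -1.9], [0.2, -1.9]]
A 1 0.5 [[0.3, -1.9], [0.2, -1.9], [0.2, -1.9], [0.2, -1.9], [0.2, -1.9]]
B 0 0 [[0.6, 1.7], [0.6, 1.7], [0.6, 1.6], [0.7, 1.6], [0.7, 1.6]]
B 0 0.2 [[0.7, 1.6], [0.7, 1.6], [0.7, 1.5], [0.7, 1.5], [0.7, 1.5]]
B 0 0.35 [[0.7, 1.5], [0.7, 1.5], [0.7, 1.5], [0.7, 1.5], [0.7, 1.4]]
B 0 0.5 [[0.7, 1.5], [0.7, 1.5], [0.7, 1.4], [0.7, 1.4], [0.7, 1.4]]
B 1 0 [[0.9, -1.4], [0.8, -1.4], [0.8, -1.5], [0.8, -1.5], [0.8, -1.6]]
B 1 0.2 [[0.8, -1.5], [0.8, -1.6], [0.7, -1.6], [0.7, -1.6], [0.7, -1.7]]
B 1 0.35 [[0.7, -1.6], [0.7, -1.6], [0.7, -1.7], [0.7, -1.7], [0.7, -1.7]]
B 1 0.5 [[0.7, -1.7], [0.7, -1.7], [0.6, -1.7], [0.6, -1.7], [0.6, -1.7]]
```

```bash
python3 - <<'E'
from h import *
W=[(-.047,.105),(-.01,.105),(.005,.095),(.010,.084)]
env.command_gripper(0.0,20)
for n,P,y,p in(("A",(.509,.145),.3,0),("B",(.410,-.129),-.15,.1)):
    o=ori(y,p,1); env.movep(tcp(P,y,-.047,.18,p),o)
    for i,(x,z) in enumerate(W): print(n,i,env.line_to(tcp(P,y,x,z,p),o,v=.06,guard=12))
    g=env.line_to(tcp(P,y,.012,.070,p),o,v=.02,guard=8); ob=env.get_obs(); print(g,ob["position"],ob["wrist_force"])
    env.line_to(tcp(P,y,.012,.16,p),o)
env.movep([0.50,0.02,0.40],[-np.pi,0,0]); c=cam("wrist"); np.save("w1.npy",c,allow_pickle=True)
cv2.imwrite("pics/w1.png",cv2.resize(c["img"][:300,:,::-1],(800,429))); print(env.get_obs()["time"])
E
```

```text
A 0 False
A 1 False
A 2 False
A 3 False
True [0.52031453 0.14867788 0.08327767] [-2.12822392 -1.38646364  8.56000134]
B 0 False
B 1 False
B 2 False
B 3 False
True [ 0.42295494 -0.13097916  0.08356054] [-0.51174226  0.0372864   9.44541109]
16.175
```

View pics/w1.png

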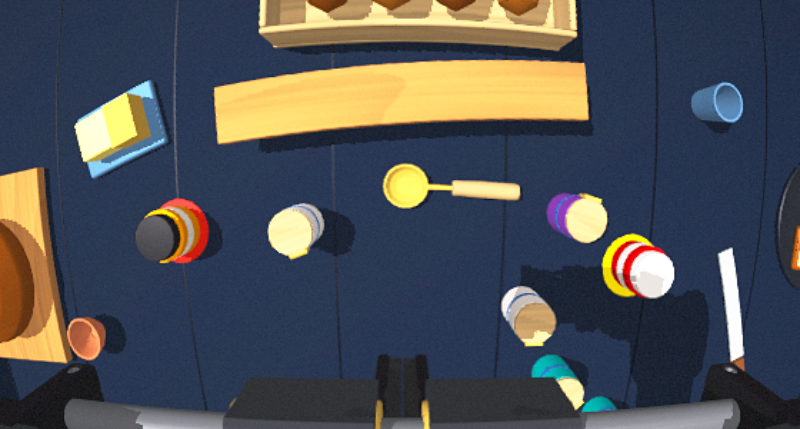

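The wrist view shows both lids flat, at (296,230) and (530,318). The tips stopped at about 75 mm, which also says shut. Now I re-measure the pots and jars with the arm out of the way.

```bash
cat >> h.py <<'E'
HOME=[1.114,.333,.04,1.465,-.013,1.343,-.059]
PROJ=lambda c,p:((lambda q:(q[:2]/q[2]))(c["K"]@(np.linalg.inv(c["extrinsics"])@np.array([*p,1]))[:3]))
def locate(a,b,guess,mf,z=.03,r=20,width=None):
    """upright round thing: vertical axis from the silhouettes in both views"""
    ms=[blob(mf(c),PROJ(c,(*guess,z)),r) for c in(a,b)]
    if any(m is None for m in ms): return None
    p=axis((a,b),ms); w=[bearing(c,m)[1]*np.linalg.norm(p-c["extrinsics"][:2,3]) for c,m in zip((a,b),ms)]
    return p.round(4),np.round(w,4)
potm=lambda c: white(c)|H(c,105,130,30,120)
amberm=lambda c: H(c,9,22,120,90)
redm=lambda c: H(c,172,5,130,80)
E
python3 - <<'E'
from h import *
env.movej(HOME); a,b=cam("scene"),cam("side")
for n,g,f in(("A",(.509,.145),potm),("B",(.41,-.129),potm),("am",(.51,.305),amberm),("re",(.463,-.282),redm),("re",(.463,-.282),lambda c:white(c)|redm(c))):
    print(n,locate(a,b,g,f,r=26))
for n,g in(("A",(.509,.145)),("B",(.41,-.129))):
    for c in(a,b):
        m=blob(H(c,8,27,50,110),PROJ(c,(*g,.075)),17,0); v,u=np.nonzero(m); print(n,cv2.minEnclosingCircle(onplane(c,np.c_[u,v],.075).astype(np.float32)))
w=np.load("w1.npy",allow_pickle=True).item()
for n,s in(("A",(296,230)),("B",(532,320))):
    m=blob(H(w,8,27,50,90),np.array(s)*S,22,0); v,u=np.nonzero(m); print(n,cv2.minEnclosingCircle(onplane(w,np.c_[u,v],.075,wrays).astype(np.float32)),cv2.minAreaRect(onplane(w,np.c_[u,v],.075,wrays).astype(np.float32))[:2])
print([env.ik([x,y,.034],ori(.07,0,1)) is not None for x,y in((.41,-.129),(.51,.145),(.66,.1),(.66,-.06))],env.get_obs()["time"])
print([env.ik([x,y,.034],ori(.07,0,1)) is not None for x,y in((.463,-.282),(.51,.305),(.45,.04))])
E
```

```text
A (array([0.5094, 0.1452]), array([0.0525, 0.0517]))
B (array([ 0.4089, -0.1282]), array([0.0522, 0.0509]))
am (array([0.502, 0.326]), array([0.0663, 0.0628]))
re (array([ 0.4648, -0.2796]), array([0.0603, 0.0639]))
re (array([ 0.466 , -0.2804]), array([0.0606, 0.0661]))
A ((0.5127957463264465, 0.136278435587883), 0.028001127764582634)
A ((0.5075821876525879, 0.1372755616903305), 0.03018024004995823)
B ((0.40932682156562805, -0.1311894953250885), 0.027641357854008675)
B ((0.40340834856033325, -0.1291174590587616), 0.03323311731219292)
A ((0.5089392066001892, 0.13373255729675293), 0.026433495804667473) ((0.5098791122436523, 0.13320709764957428), (0.04903581365942955, 0.04503216594457626))
B ((0.40775445103645325, -0.12925925850868225), 0.026946887373924255) ((0.4114886522293091, -0.12991228699684143), (0.045969922095537186, 0.048411089926958084))
[True, True, True, True] 18.7833
[True, True, True]
```

```bash
cat >> h.py <<'E'
RC=np.array([.6575,.021]); RY=.068
def rp(x,y): c,s=np.cos(RY),np.sin(RY); return RC+np.array([c*x-s*y,s*x+c*y])
def pick(p,yaw,z,op=.087,eff=25,hi=.17,shift=(0,0)):
    o=ori(yaw,0,1); p=np.array(p)+np.array(shift)
    env.command_gripper(op,eff); env.movep([*p,hi],o)
    g=env.line_to([*p,z],o,v=.1,guard=15)
    env.command_gripper(0,eff); ob=env.get_obs(); print("pick hit",g,"gap",ob["finger_gap"],"f",ob["grasp_force"]); return not g
def place(p,yaw,z,hi,op=.087):
    o=ori(yaw,0,1); q=env.get_obs()["position"]
    env.line_to([q[0],q[1],hi],v=.12); env.line_to([*p,hi],o,v=.2); env.line_to([*p,z+.012],o,v=.12)
    g=env.line_to([*p,z-.003],o,v=.03,guard=4); ob=env.get_obs(); print("place",g,ob["position"].round(4),"gap",ob["finger_gap"])
    env.command_gripper(op); env.line_to([*p,max(hi,z+.08)],o,v=.15)
E
python3 - <<'E'
from h import *
pick((.511,.1365),.2,.034); place(rp(0,.08),RY,.104,.16,.07); print(env.get_obs()["time"])
E
```

```text
pick hit False gap 0.04979782953586718 f 24.99981296248734
place True [0.6523 0.1008 0.1038] gap 0.04971828606555503
29.7583
```

```bash
python3 - <<'E'
from h import *
pick((.410,-.130),-.1,.034); place(rp(0,-.06),RY,.104,.16,.07); print(env.get_obs()["time"])
env.movep([0.52,0.02,0.42],[-np.pi,0,0]); c=cam("wrist"); np.save("w2.npy",c,allow_pickle=True)
cv2.imwrite("pics/w2.png",cv2.resize(c["img"][:300,:,::-1],(800,429)))
env.movej(HOME); a,b=cam("scene"),cam("side")
for n,g in(("A",rp(0,.08)),("B",rp(0,-.06))):
    print(n,g,locate(a,b,g,potm,z=.1,r=24))
cv2.imwrite("pics/s2.png",np.hstack([cv2.resize(x["img"][y:y+200,u:u+200,::-1],(400,400)) for x,y,u in((a,170,220),(b,140,150))]))
E
```

```text
pick hit False gap 0.04965171673408892 f 24.999771402217448
place True [ 0.6619 -0.0389  0.1038] gap 0.049169807520613604
38.9167
A [0.65206419 0.10081511] (array([0.6446, 0.1191]), array([0.0521, 0.0497]))
B [ 0.66157686 -0.03886133] (array([ 0.6579, -0.032 ]), array([0.0508, 0.0505]))
```

View pics/w2.png

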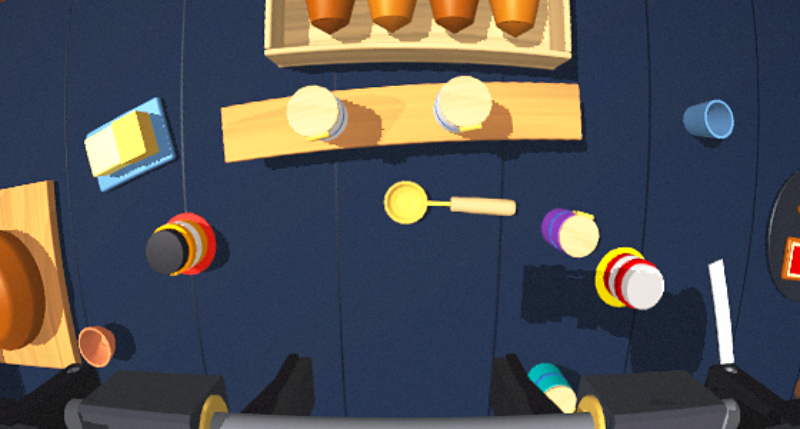

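View pics/s2.png

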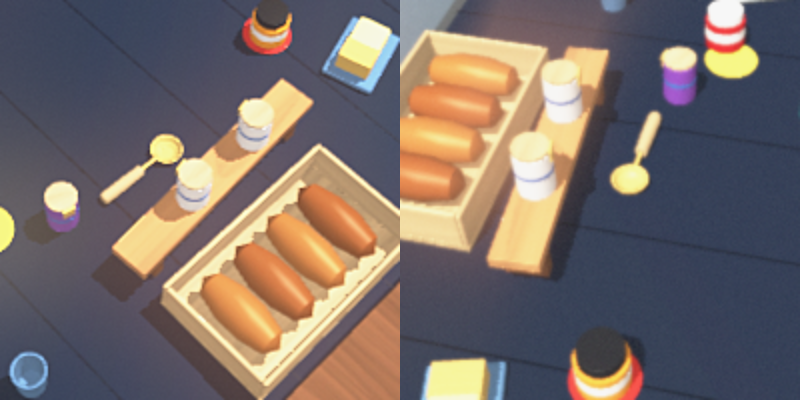

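The pots stand centred on the shelf with their lids shut: (316,112) and (464,103) in the wrist view. In the side crop the red jar at (725,25) now looks off the yellow coaster at (732,60), so it was probably knocked. I re-measure it.

```bash
cat >> h.py <<'E'
def jars(gr=(.463,-.282),ga=(.51,.305)):
    a,b=cam("scene"),cam("side")
    print("red",locate(a,b,gr,redm,r=32),"amber",locate(a,b,ga,amberm,r=32))
    for n,g,f in(("redcap",gr,white),("ambcap",ga,lambda c:H(c,0,179,0,0,110,70))):
        for c in(a,b):
            m=blob(f(c),PROJ(c,(*g,.066)),22,0)
            if m is None: continue
            v,u=np.nonzero(m); (x,y),r=cv2.minEnclosingCircle(onplane(c,np.c_[u,v],.066).astype(np.float32)); print(n,round(x,4),round(y,4),round(r,4),m.sum())
E
python3 - <<'E'
from h import *
jars()
a,b=cam("scene"),cam("side")
cv2.imwrite("pics/s3.png",np.hstack([cv2.resize(x["img"][y:y+100,u:u+100,::-1],(400,400),interpolation=cv2.INTER_CUBIC) for x,y,u in((a,225,165),(b,110,265))]))
E
```

```text
red (array([ 0.4805, -0.3213]), array([0.0641, 0.0674])) amber (array([0.502, 0.326]), array([0.0663, 0.0628]))
redcap 0.4838 -0.324 0.0308 273
redcap 0.4664 -0.3373 0.0573 303
ambcap 0.5181 0.2928 0.0229 24
ambcap 0.5006 0.304 0.0367 536
```

View pics/s3.png

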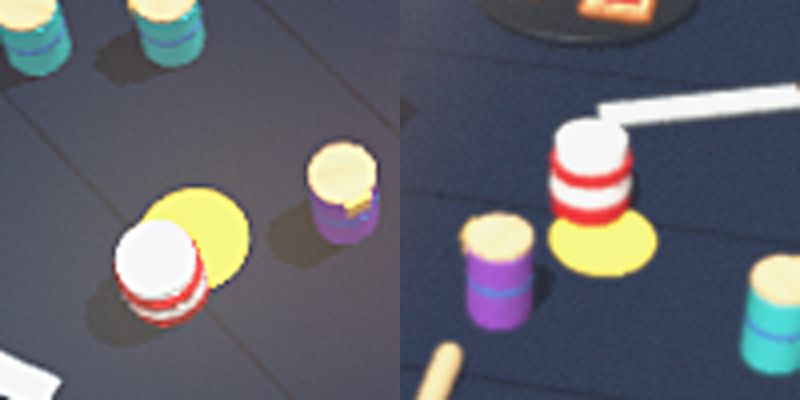

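The crops show the red jar upright, about 4 cm off the yellow coaster: jar at (158,275) and coaster at (197,238) in the scene crop. It goes to a free spot first.

```bash
python3 - <<'E'
from h import *
pick((.4815,-.3225),-.3,.026,hi=.2); print(env.get_obs()["position"]); place((.45,.03),0,.026,.13)
pick((.5105,.305),.4,.029,hi=.2); place((.4635,-.2815),-.3,.029,.17)
env.movej(HOME); jars((.45,.03),(.4635,-.2815)); print(env.get_obs()["time"])
a,b=cam("scene"),cam("side")
cv2.imwrite("pics/s4.png",np.hstack([cv2.resize(x["img"][y:y+200,u:u+200,::-1],(400,400)) for x,y,u in((a,160,160),(b,100,210))]))
E
```

```text
pick hit False gap 0.06428161504575249 f 24.460685262456536
[ 0.48152788 -0.32257595  0.02607617]
place True [0.4496 0.0301 0.0248] gap 0.06409255279221876
pick hit False gap 0.06327049343509233 f 25.00000409781933
place True [ 0.4636 -0.2816  0.0287] gap 0.06355671468076689
red (array([0.4446, 0.0386]), array([0.0635, 0.0652])) amber (array([ 0.4631, -0.2762]), array([0.0683, 0.0662]))
redcap 0.4519 0.0299 0.0335 259
redcap 0.4458 0.0351 0.0361 371
ambcap 0.4622 -0.3323 0.0103 14
ambcap 0.4626 -0.2812 0.0335 175
66.5167
```

View pics/s4.png

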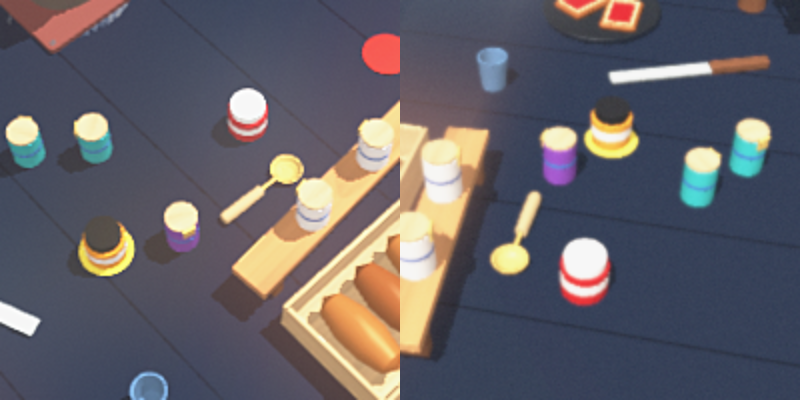

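The crops show the amber jar centred on the yellow coaster at (105,245), the red jar upright at its temporary spot at (247,113), and the red coaster free at (385,55).

```bash
python3 - <<'E'
from h import *
a,b=cam("scene"),cam("side"); C=[]
for c in(a,b):
    m=blob(redm(c),PROJ(c,(.51,.305,.003)),30,0); v,u=np.nonzero(m); (x,y),r=cv2.minEnclosingCircle(onplane(c,np.c_[u,v],.003).astype(np.float32)); print(x,y,r); C.append((x,y))
t=np.mean(C,axis=0)
pick((.447,.030),0,.026,hi=.2); place(t,.4,.029,.17)
env.movej(HOME); jars(t,(.4635,-.2815)); print(t,env.get_obs()["time"])
c=cam("scene");b=cam("side")
for n,g in(("A",rp(0,.08)),("B",rp(0,-.06))): print(n,g,locate(c,b,g,potm,z=.1,r=24))
cv2.imwrite("pics/s5.png",np.hstack([c["img"][100:400,140:440,::-1],b["img"][80:380,160:460,::-1]]))
E
```

```text
0.5114968419075012 0.30647698044776917 0.04356337711215019
0.5092569589614868 0.30410829186439514 0.04344639182090759
pick hit False gap 0.06322108171038145 f 24.99999487772584
place True [0.5105 0.3053 0.0288] gap 0.06352970024407469
red (array([0.5004, 0.3246]), array([0.0865, 0.0815])) amber (array([ 0.4631, -0.2762]), array([0.0683, 0.0662]))
redcap 0.5133 0.3044 0.0347 233
redcap 0.5109 0.3064 0.0331 580
ambcap 0.4647 -0.3343 0.0133 19
ambcap 0.4657 -0.2805 0.0332 175
[0.5103769  0.30529264] 81.6167
A [0.65206419 0.10081511] (array([0.6446, 0.1191]), array([0.0521, 0.0497]))
B [ 0.66157686 -0.03886133] (array([ 0.6576, -0.0311]), array([0.0514, 0.0505]))
```

View pics/s5.png

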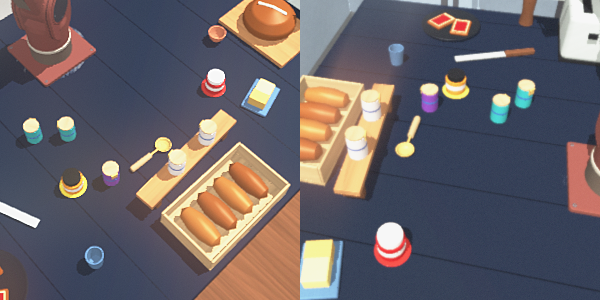

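The final view shows the red jar on the red coaster at (214,82), the amber jar on the yellow one at (72,183), and both pots upright on the shelf at (207,132) and (176,162). The measured positions match the targets, so I hand it in.

```bash
python3 -c "
from workcell import env
print(env.finish_job())"
```

```text
the job is handed in; nothing more can be done
None
```

I handed the job in at about 82 s, and the hand-in returned no verdict: both pots present are shut and centred on the shelf, the red jar is on the red coaster and the amber jar on the yellow one, everything is released, and the final pictures show nothing tipped or out of place.

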